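Clamp the card post with the click wrench

ROBOT

A 6-joint arm with a two-finger parallel gripper is mounted at the origin on a cart in front of the work surface, level with it; the furniture and walls round the work are solid. World frame = base frame: x ahead of the robot, y to its left, z up, the work surface at z = 0. Lengths are in m, angles in rad, forces in N, time in s.
With the tool pointing down it reaches from about 0.35 to 0.775 m from the base axis. Payload 7.3 kg.
Tool frame: the origin (TCP) lies midway between the tips of the shut fingers; the grasp point (between the pads) lies 19 mm behind it; z points along the fingers, y is the line along which they close (so a half turn about z gives the same grasp; the last joint's range is limited). The gripper opens to 92 mm and grips with 3 to 60 N. Pads are 19 mm wide; open, the fingers measure 130 mm over their backs; the gripper's body (75 mm by 190 mm) begins 47 mm behind the grasp point.
Start: joints at [1.149, 0.342, 1.524, -0, 1.275, -0.146], TCP at [0.143, 0.505, 0.227] pointing down, gripper open.
Joint ranges: [-2.53, 2.53], [-0.77, 2.02], [0.04, 2.7], [-1, 4.14], [0.28, 2.66], [-3.11, 3.11]. Speed limits (rad/s): [2.57, 2.57, 3.14, 3.14, 3.14, 3.14].

INTERFACE

Orientations are given as [roll, pitch, yaw] about the fixed x, y, z axes, in that order (R = Rz(yaw) Ry(pitch) Rx(roll)).
In Python, from cell import robot, read_camera, camera_params, nets gives the robot as it stands. The module is installed in compiled form; this text tells all that it offers.
- The arm moves only by the tool step_arm, never from a script. Its argument "steps" is a list of rows, each an object of numbers: "x", "y", "z": the shift along the tool's x, y, z as a fraction of full scale; "rx", "ry", "rz": the turn, a rotation vector about the tool's x, y, z as a fraction of full scale; "claw": the opening, from -1 (shut) to 1 (fully open). In form: [{"x": .., "y": .., "z": .., "rx": .., "ry": .., "rz": .., "claw": ..}, ...]. A call has 1 to 12 rows; each row is the pose to reach, as a shift and turn from the pose commanded when the call began, along the tool's axes at that moment; what a row does not reach only later rows make up. Full scale, the value 1, is 750 mm for a shift and pi/4 rad for a turn. A row lasts 1/12 s, in which the tool goes at most 41.7 mm and 7.16 degrees, less where a joint would pass 70% of its speed; a pose out of reach is approached as far as the arm can. A call with a number of a shift or a turn outside -1 to 1 is refused whole. A call with a gripper value outside its range is refused whole. The fingers move at their own pace and stop on an object; "squeeze" is the grip in N (left out, the last holds). Time passes only in rows, so rows that repeat a pose let the fingers close. It gives the time, the measured TCP pose, the force, the opening and the grip force at its end, in the units of the state.
- robot.observe(): the state, without advancing time (a new reading comes with each control period).
- read_camera(name): name is "side" or "top" or "wrist"; returns (picture, depth): 384x512x3 uint8, blue, green, red; 384x512 float32, m along the optical axis (not along the pixel's ray), 0 where there is no reading.
- camera_params(name): a dict with "fx", "fy", "cx", "cy" (pixels), "k1" (the pictures are not rectified: a ray, as slopes to the right and down, at radius r is drawn at 1 + k1 r^2 times it, then the intrinsics apply), "R" (3x3) and "t" (3): a world point X has camera coordinates R X + t; the wrist camera has in their place "hand_eye" (4x4, takes a point from camera to tool coordinates, whose origin is the TCP and whose axes are the flange's). Camera axes: x right, y down, z forward; pixel columns grow to the right and rows downward; lengths in m; the calibration is good to about 2 mm. A picture is of the moment at which its call begins: read the wrist's pose just before it. camera_params takes no time and is no camera call.
- robot.hand_in(): hands the job in; it is judged then, once.
Trained networks look in the newest picture that a camera, given by its name, has taken for a name from the list of things; names that differ only in an ending like _2 or _b are one class to them, and where a whole thing is asked for, a point or a joint stands for the part that bears it (a point fixed in the world has none). Each returns a list of dicts, best first, with "conf" (0 to 1); they miss things now and then, are a little off and sometimes report something else, mostly with a low value. They report only what shows in the picture. A call takes as long as a camera call. They do not tell look-alikes from the thing itself.
- nets.masks_of(camera, query): "region" (384x512 bool, what is visible of it) and "box" ([left, top, right, bottom] in pixels, round what is visible of it).
- nets.landmark_of(camera, query): "pixel" ([row, column] in pixels: a listed point, or the origin of a listed thing).
The state is a dict: "time": time; "qpos": joint angles; "qvel": joint speeds; "joint_efforts": joint torques, N m; "tool_pos": TCP position; "tool_rot": TCP orientation; "contact_force": force on the tool from outside, world axes, zero at the start; "torque": the same for the moment, N m; "opening": finger opening in m; "grip_force": force on a finger pad.
Only numpy, scipy, OpenCV 4.12 (cv2) and the standard library are available. Lean on these libraries where they do the work, as an engineer would, in place of code of your own. Each camera call takes 0.05 s, during which the arm holds its last target. There are 200 camera calls.

TASK

Lift the card-holder post out of its wooden rest and stand it fully home in the bore of the blue clamp base. Then tighten the clamp: swing the red-handled click wrench, which is already on the nut, clockwise (seen from above) until its handle breaks away at the set torque, stop there without forcing it on towards its end stop, and let go of it with the nut left tight. Leave the hare and the eggs where they are.

Things in the scene. Friction and masses are not known exactly. Their poses are not given: they have to be found in the camera images.
- card_post: Loose card-holder post, 0.16 kg: steel rod 18 mm in diameter and 80 mm long with a foot chamfered by 3 mm, under a dark wood head 26 mm (x) by 44 mm (y) by 30 mm high, 111 mm tall in all. Origin: centre of the rod's underside, z up the rod; the head's centre is 96 mm up. Grip the head across its 26 mm, along the post's own x. At the start it stands 30 mm deep in the rest.
- post_rest: Fixed wooden rest block 64 x 64 x 40 mm; origin at the centre of its underside. Its round hole, 20 mm wide, 30 mm deep, is in the middle of the top. A fixed tiered stand, 0.5 m tall, begins some 70 mm beyond it (x over 0.53 m, y from -0.13 to 0.18 m): go round its front.
- clamp_base: Fixed blue clamp base, 134 mm (x) by 84 mm (y) by 50 mm high, on a steel foot plate 150 x 104 x 10 mm; origin at the centre of its underside, z up. The bore for the post is at x = +34 mm, y = 0; the nut's vertical axis at x = -35 mm, y = 0.
- bore_floor (a point): Centre of the floor of the bore in the clamp base: 21 mm wide, 38 mm deep, mouth at the top face with a 3 mm chamfer. Axes as the base's. The post is home when its underside rests here.
- wrench_head: Steel head of the click wrench, 40 mm across, top 92 mm above the table, captive on the nut; both turn about the nut's vertical axis. Origin on that axis, 50 mm above the table; x towards the handle, z up. Clockwise tightens: at first a light drag (under 2 N at the grip point), then after 0.75 to 1.15 rad (never the same) the nut is tight and stops. It stays where it is left.
- wrench_handle: Handle, hinged to the head by a vertical pin 35 mm from the nut's axis (the breakaway joint). Origin at the pin, x outward. A spring holds it straight up to 1.4 N m about the pin (11 to 12 N sideways at the grip point); then it gives clockwise, resisting less with the bend (about half at 0.14 rad). 0.03 rad is a click, over 0.15 rad is overloading, end stop at 0.23. Springs straight when let go.
- handle_grip (a point): Grip point in the middle of the red round part of the handle (22 mm in diameter, from 99 to 177 mm from the nut's axis; axis level, 75 mm above the table). It lies 150 mm from the nut's axis and 115 mm from the breakaway pin; x along the handle outward, z up. Bent by 0.03 rad it is 3.5 mm to the -y side of the head's x axis, by 0.15 rad 17 mm.
- hare: White chocolate hare in clear wrap, 49 x 54 x 82 mm, standing between the clamp base and the tiered stand; a bystander. Origin: centre of its underside.
- egg: Rose-coloured tin egg with a yellow bow, 71 x 59 x 95 mm, standing beyond and to the left of the clamp base; a bystander. Origin: centre of its underside.
- foil_egg: Gold foil-wrapped egg, 42 x 33 x 32 mm, lying to the left of the post's rest; a bystander. Origin: centre of its underside.
There are look-alikes about, which are no part of the job. Of the things like the card_post, leave any that is green; of the rest the smaller one is meant.

How it is judged:
By the outcome, as a careful person would: the job done as asked, in the order asked, and still so for the second after the job is handed in, with the robot touching nothing.
It also fails if it takes over 72 s, if anything falls off the work surface, if the arm or the gripper's body presses on something with over 40 N, if the wrist force passes 120 N, or if a joint passes its speed limit or range.

## Working session

There is one attempt and no reset: what is moved stays moved. The work goes in short steps, Python scripts to look and compute and a tool call to move; the robot and the scene stay as the last step left them, time stands still between calls to the robot, and variables do not carry over. Pictures are saved under pics/ and viewed, at most 10 in all, crops included, and the job is handed in when it is done.

Besides the shell and the picture viewer there is one more tool, called after "Emit:" as name(argument=value, ...), one argument or row to a line, values as JSON. step_arm: Moves the arm, as the interface text tells. Its arguments: {"type":"object","properties":{"steps":{"type":"array","items":{"type":"object","properties":{"x":{"type":"number","minimum":-1,"maximum":1},"y":{"type":"number","minimum":-1,"maximum":1},"z":{"type":"number","minimum":-1,"maximum":1},"rx":{"type":"number","minimum":-1,"maximum":1},"ry":{"type":"number","minimum":-1,"maximum":1},"rz":{"type":"number","minimum":-1,"maximum":1},"claw":{"type":"number"}}}},"squeeze":{"type":"number"}},"required":["steps"]}

```bash
mkdir -p pics
cat > h.py <<'E'
import numpy as np, cv2
from scipy.spatial.transform import Rotation as Ro
from cell import robot, read_camera, camera_params, nets
def cam(name, st=None):
    p=camera_params(name)
    K=np.array([[p['fx'],0,p['cx']],[0,p['fy'],p['cy']],[0,0,1.]])
    d=np.array([p['k1'],0,0,0,0.])
    if name=='wrist':
        st=st or robot.observe()
        T=np.eye(4);T[:3,:3]=Ro.from_euler('xyz',st['tool_rot']).as_matrix();T[:3,3]=st['tool_pos']
        M=T@np.array(p['hand_eye']); return K,d,M[:3,:3],M[:3,3]
    R=np.array(p['R']);t=np.array(p['t']).ravel()
    return K,d,R.T,-R.T@t
def ray(c,row,col):
    K,d,R,o=c
    u=cv2.undistortPoints(np.array([[[col,row]]],float),K,d)[0,0]
    return o,R@np.array([u[0],u[1],1.])
def atz(c,row,col,z):
    o,v=ray(c,row,col); return o+v*(z-o[2])/v[2]
def pts(c,depth,mask):
    K,d,R,o=c
    r,q=np.nonzero(mask&(depth>0))
    u=cv2.undistortPoints(np.stack([q,r],1).astype(float)[:,None],K,d)[:,0]
    z=depth[r,q]
    return (R@(np.c_[u,np.ones(len(u))]*z[:,None]).T).T+o
def tri(c1,p1,c2,p2):
    o1,v1=ray(c1,*p1);o2,v2=ray(c2,*p2)
    s=np.linalg.lstsq(np.c_[v1,-v2],o2-o1,rcond=None)[0]
    a=o1+s[0]*v1;b=o2+s[1]*v2
    return (a+b)/2,np.linalg.norm(a-b)
E
cat > a.py <<'E'
from h import *
np.set_printoptions(precision=4,suppress=True)
print(robot.observe())
for n in ['side','top','wrist']:
    im,dp=read_camera(n); cv2.imwrite(f'pics/{n}0.png',im); np.save(f'{n}_d.npy',dp)
    c=cam(n); print(n,c[3],c[2][:,2])
    if n=='wrist': continue
    for q in ['card_post','post_rest','clamp_base','bore_floor','wrench_head','wrench_handle','handle_grip','hare','egg','foil_egg']:
        L=nets.landmark_of(n,q)
        print(' ',q,[(np.round(l['pixel'],1).tolist(),round(l['conf'],2)) for l in L[:4]])
        if q in('card_post','wrench_handle','clamp_base','hare'):
            for m in nets.masks_of(n,q)[:3]:
                P=pts(c,dp,m['region']); print('    m',round(m['conf'],2),m['box'],np.median(P,0),P.min(0),P.max(0))
E
python3 a.py
```

```text
{'time': 0.0, 'qpos': array([ 1.149 ,  0.3427,  1.525 , -0.    ,  1.2754, -0.146 ]), 'qvel': array([-0.0006, -0.0011,  0.0014, -0.0016,  0.0002, -0.    ]), 'joint_efforts': array([  0.0024, -43.1234, -24.4229,   0.0722,   0.0555,  -0.0001]), 'tool_pos': array([0.1428, 0.5048, 0.226 ]), 'tool_rot': array([-3.14  , -0.0002,  2.8658]), 'contact_force': array([-0.3142, -0.5172, -0.0857]), 'torque': array([ 0.001 ,  0.0295, -0.0394]), 'grip_force': 0.0, 'opening': 0.09196959776103839}
side [0.4192 0.582  0.6112] [ 0.1951 -0.7706 -0.6067]
  card_post [([317.7, 319.6], 0.74), ([276.2, 315.9], 0.58)]
    m 0.81 [310.6, 263.2, 345.0, 326.3] [0.405  0.1908 0.1326] [ 0.3741  0.1077 -0.0022] [0.4357 0.2049 0.1496]
    m 0.63 [315.4, 230.4, 331.7, 267.2] [0.4211 0.0851 0.1173] [ 0.4024 -0.0287 -0.0014] [0.4359 0.1008 0.1226]
    m 0.19 [274.5, 147.8, 343.1, 166.7] [ 0.5248 -0.2791  0.0801] [ 0.4069 -0.4148 -0.0033] [ 0.5921 -0.234   0.0942]
  post_rest [([278.4, 315.6], 0.8)]
  clamp_base [([174.0, 276.5], 0.67)]
    m 0.78 [258.0, 146.4, 345.8, 191.5] [ 0.5561 -0.2533  0.0503] [ 0.4069 -0.4964 -
[... 1080 characters left out ...]
.4], 0.65), ([260.6, 193.2], 0.42)]
    m 0.84 [292.5, 171.4, 357.6, 267.0] [ 0.5764 -0.2915  0.0506] [ 0.4078 -0.3766 -0.0043] [ 0.6741 -0.198   0.099 ]
  bore_floor [([190.6, 335.7], 0.87)]
  wrench_head [([201.1, 314.3], 0.65)]
  wrench_handle [([215.4, 322.2], 0.85)]
    m 0.7 [323.4, 218.0, 355.2, 265.7] [ 0.4659 -0.3153  0.083 ] [ 0.4078 -0.3496 -0.0016] [ 0.5313 -0.2767  0.0903]
  handle_grip [([251.9, 347.3], 0.75)]
  hare []
    m 0.48 [246.2, 217.6, 264.3, 237.1] [ 0.5096 -0.0953  0.0483] [ 0.4878 -0.1147 -0.0052] [ 0.5351 -0.0744  0.0833]
  egg [([149.5, 277.7], 0.89)]
  foil_egg [([232.8, 145.6], 0.7), ([152.8, 279.8], 0.15)]
wrist [0.0616 0.5288 0.384 ] [ 0.2999 -0.0842 -0.9503]
```

```bash
python3 -c "
import cv2
for n in('side','top'):
    im=cv2.imread(f'pics/{n}0.png'); cv2.imwrite(f'pics/{n}0b.png',cv2.resize(im,(800,600),interpolation=cv2.INTER_CUBIC))"
```

```text
(no output)
```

View pics/side0b.png

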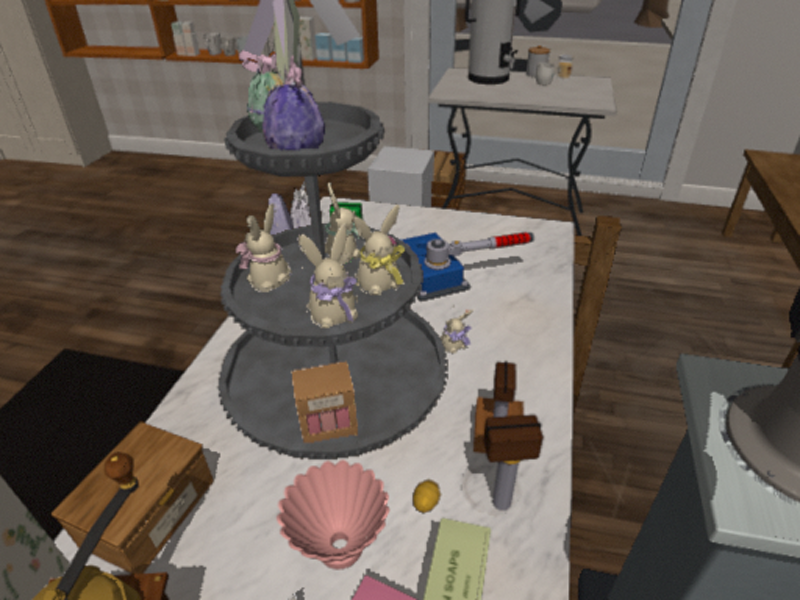

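View pics/top0b.png

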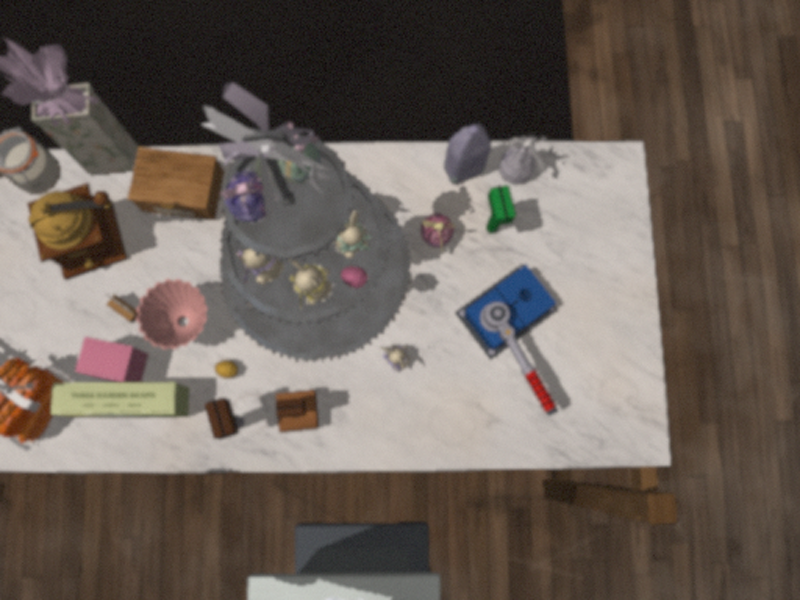

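The side picture shows the target post, which is the smaller one, in the wooden rest at about (505,385) of 800x600. The larger look-alike stands free at (510,440). The top picture shows the post at (295,408), the blue clamp with the wrench head at (495,315), the bore at (527,295) and the red handle at (540,392). The green look-alike is at (502,207). Next I work out poses from the depth.

```bash
cat > b.py <<'E'
from h import *
np.set_printoptions(precision=4,suppress=True)
for n in ['top','side']:
    im=cv2.imread(f'pics/{n}0.png'); dp=np.load(f'{n}_d.npy'); c=cam(n)
    P=pts(c,dp,np.ones(dp.shape,bool)); col=im[dp>0].astype(int)
    b=(abs(P[:,0]-.42)<.04)&(abs(P[:,1]-.074)<.04)&(P[:,2]>.10)&(P[:,2]<.14)
    print(n,'head',b.sum(),np.median(P[b],0),P[b].min(0),P[b].max(0),cv2.minAreaRect((P[b][:,:2]*1000).astype(np.float32)))
    hs=cv2.cvtColor(im,cv2.COLOR_BGR2HSV)[dp>0].astype(int)
    reg=(P[:,1]<-.15)&(P[:,1]>-.45)&(P[:,0]>.35)&(P[:,0]<.72)
    bl=reg&(abs(hs[:,0]-112)<15)&(hs[:,1]>130)&(P[:,2]>.03)&(P[:,2]<.07)
    print('blue',bl.sum(),np.median(P[bl],0),cv2.minAreaRect((P[bl][:,:2]*1000).astype(np.float32)))
    rd=reg&((hs[:,0]<8)|(hs[:,0]>172))&(hs[:,1]>130)&(P[:,2]>.05)&(P[:,2]<.11)
    print('red',rd.sum(),P[rd].mean(0),P[rd].max(0),cv2.minAreaRect((P[rd][:,:2]*1000).astype(np.float32)))
    hd=reg&(P[:,2]>.086)&(P[:,2]<.1)&(P[:,0]>.49)
    print('whead',hd.sum(),P[hd].mean(0),P[hd].min(0),P[hd].max(0))
ct,cs=cam('top'),cam('side')
print('grip',tri(ct,(251.9,347.3),cs,(154,327.8)),'bore',tri(ct,(190.6,335.7),cs,(166.8,267.3)),atz(ct,190.6,335.7,.012),'rest',tri(ct,(260.1,192.7),cs,(278.4,315.6)),'nut',tri(ct,(201.1,314.3),cs,(166.7,279.5)),'base',tri(ct,(199.4,325.4),cs,(174,276.5)))
E
python3 b.py
```

```text
top head 195 [0.421  0.0738 0.1201] [0.4089 0.0526 0.1001] [0.4353 0.0973 0.1261] ((421.65191650390625, 74.84894561767578), (26.13933753967285, 43.79983901977539), 3.005991220474243)
blue 1066 [ 0.6005 -0.2998  0.0501] ((592.384765625, -287.33868408203125), (84.25477600097656, 131.91944885253906), 34.57718276977539)
red 170 [ 0.4454 -0.3254  0.0844] [ 0.4762 -0.3052  0.0903] ((446.1328430175781, -325.9840087890625), (66.09014129638672, 15.909148216247559), 27.52444076538086)
whead 214 [ 0.5649 -0.2628  0.0907] [ 0.4964 -0.303   0.086 ] [ 0.5903 -0.2413  0.099 ]
side head 318 [0.421  0.0866 0.1194] [0.4068 0.0538 0.1001] [0.4359 0.1002 0.1226] ((421.467529296875, 77.13980102539062), (25.899953842163086, 46.69367980957031), 5.3477349281311035)
blue 416 [ 0.5856 -0.2517  0.0486] ((593.447021484375, -284.2137756347656), (78.55874633789062, 135.32188415527344), 34.53034973144531)
red 139 [ 0.4444 -0.3186  0.0807] [ 0.4748 -0.3014  0.0872] ((443.81072998046875, -320.3226623535156), (69.00410461425781, 16.737781524658203), 29.721004486083984)
whead 100 [ 0.5702 -0.2541  0.0896] [ 0.5347 -0.2757  0.0861] [ 0.5926 -0.234   0.0958]
grip (array([ 0.4432, -0.3332,  0.0679]), np.float64(0.0022532789370537493)) bore (array([ 0.6209, -0.3228,  0.0029]), np.float64(0.0077279263886774795)) [ 0.615  -0.3213  0.012 ] rest (array([ 0.4291,  0.0709, -0.0068]), np.float64(0.004821927736096633)) nut (array([ 0.5758, -0.2553,  0.0546]), np.float64(0.0045389004400807976)) base (array([ 0.5911, -0.2937,  0.0012]), np.float64(0.0034798806515570226))
```

Emit:
step_arm(
  steps=[
    {"z": -0.05, "claw": 1},
    {"z": -0.1, "claw": 1},
  ],
)

```text
$.steps[0]: bad value
```

```bash
cat > mv.py <<'E'
from h import *
import sys
np.set_printoptions(precision=4,suppress=True)
# usage: mv.py x y z yaw(rad) ; tool-down target -> fractions from measured pose
def frac(p,yaw,st=None):
    st=st or robot.observe()
    R=Ro.from_euler('xyz',st['tool_rot'])
    d=R.inv().apply(np.array(p)-st['tool_pos'])/.75
    w=(R.inv()*Ro.from_euler('xyz',[np.pi,0,yaw])).as_rotvec()/(np.pi/4)
    return d,w
if __name__=='__main__':
    a=list(map(float,sys.argv[1:]))
    print(*frac(a[:3],a[3]))
E
python3 mv.py 0.42 0.075 0.25 1.64
```

```text
[-0.5116 -0.4513 -0.031 ] [ 0.0001 -0.      1.5608]
```

Emit:
step_arm(
  steps=[
    {"x": 0.0, "y": 0.0, "z": -0.05, "rx": 0.0, "ry": 0.0, "rz": 0.1, "claw": 0.9},
  ],
)

```text
time: 1.63
tool_pos: [0.1416, 0.502, 0.2582]
tool_rot: [-3.128, -0.001, 2.787]
contact_force: [0.9, 0.7, -0.4]
opening: 0.0892
grip_force: 0.0
```

```bash
python3 mv.py 0.42 0.075 0.26 1.64
```

```text
[-0.5456 -0.4053  0.0027] [-0.0161  0.0091  1.461 ]
```

Emit:
step_arm(
  steps=[
    {"x": -0.546, "y": -0.405, "z": 0.0, "rx": 0, "ry": 0, "rz": 0.95, "claw": 1},
    {"x": -0.546, "y": -0.405, "z": 0.0, "rx": 0, "ry": 0, "rz": 0.95, "claw": 1},
    {"x": -0.546, "y": -0.405, "z": 0.0, "rx": 0, "ry": 0, "rz": 0.95, "claw": 1},
    {"x": -0.546, "y": -0.405, "z": 0.0, "rx": 0, "ry": 0, "rz": 0.95, "claw": 1},
    {"x": -0.546, "y": -0.405, "z": 0.0, "rx": 0, "ry": 0, "rz": 0.95, "claw": 1},
    {"x": -0.546, "y": -0.405, "z": 0.0, "rx": 0, "ry": 0, "rz": 0.95, "claw": 1},
    {"x": -0.546, "y": -0.405, "z": 0.0, "rx": 0, "ry": 0, "rz": 0.95, "claw": 1},
    {"x": -0.546, "y": -0.405, "z": 0.0, "rx": 0, "ry": 0, "rz": 0.95, "claw": 1},
    {"x": -0.546, "y": -0.405, "z": 0.0, "rx": 0, "ry": 0, "rz": 0.95, "claw": 1},
    {"x": -0.546, "y": -0.405, "z": 0.0, "rx": 0, "ry": 0, "rz": 0.95, "claw": 1},
    {"x": -0.546, "y": -0.405, "z": 0.0, "rx": 0, "ry": 0, "rz": 0.95, "claw": 1},
    {"x": -0.546, "y": -0.405, "z": 0.0, "rx": 0, "ry": 0, "rz": 0.95, "claw": 1},
  ],
)

```text
time: 2.63
tool_pos: [0.4169, 0.0844, 0.2645]
tool_rot: [3.141, 0.0, 2.041]
contact_force: [0.9, 0.5, -0.1]
opening: 0.092
grip_force: 0.0
```

```bash
python3 mv.py 0.42 0.075 0.26 1.64
```

```text
[-0.013  -0.0021  0.006 ] [0.0012 0.     0.5104]
```

Emit:
step_arm(
  steps=[
    {"x": 0, "y": 0, "z": 0, "rx": 0, "ry": 0, "rz": 0.51, "claw": 1},
    {"x": 0, "y": 0, "z": 0, "rx": 0, "ry": 0, "rz": 0.51, "claw": 1},
    {"x": 0, "y": 0, "z": 0, "rx": 0, "ry": 0, "rz": 0.51, "claw": 1},
    {"x": 0, "y": 0, "z": 0, "rx": 0, "ry": 0, "rz": 0.51, "claw": 1},
    {"x": 0, "y": 0, "z": 0, "rx": 0, "ry": 0, "rz": 0.51, "claw": 1},
  ],
)

```text
time: 3.05
tool_pos: [0.4163, 0.0863, 0.2642]
tool_rot: [3.142, -0.0, 1.639]
contact_force: [-0.4, 0.6, -0.3]
opening: 0.0917
grip_force: 0.0
```

```bash
cat > c.py <<'E'
from h import *
np.set_printoptions(precision=4,suppress=True)
st=robot.observe(); print(st['tool_pos'],st['tool_rot'])
im,dp=read_camera('wrist'); c=cam('wrist',st)
cv2.imwrite('pics/w1.png',im)
P=pts(c,dp,np.ones(dp.shape,bool))
print('P range',P.min(0),P.max(0))
b=(abs(P[:,0]-.42)<.04)&(abs(P[:,1]-.074)<.04)&(P[:,2]>.09)&(P[:,2]<.14)
t=b&(P[:,2]>.112)
print(b.sum(),np.median(P[b],0),P[b].max(0),cv2.minAreaRect((P[b][:,:2]*1000).astype(np.float32)),cv2.minAreaRect((P[t][:,:2]*1000).astype(np.float32)))
E
python3 c.py; python3 mv.py 0.42 0.075 0.26 1.64
```

```text
[0.4163 0.0863 0.2642] [ 3.1415 -0.0001  1.6392]
P range [-0.7222 -1.134  -0.8621] [0.7902 0.5451 0.38  ]
847 [0.4217 0.0806 0.1199] [0.436  0.0997 0.1227] ((421.85321044921875, 77.12445068359375), (25.599409103393555, 44.18712615966797), 4.3808465003967285) ((421.8539123535156, 77.11521911621094), (25.599409103393555, 44.168609619140625), 4.3808465003967285)
[-0.0155  0.0039  0.0057] [ 0.0002 -0.0001  0.0017]
```

View pics/w1.png

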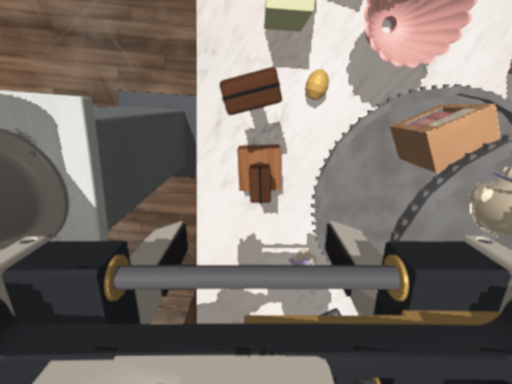

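The wrist picture shows the post head at about (258,182) over its rest and the larger look-alike at (250,90). The depth gives the head centre at (0.4218, 0.077), its top at z 0.12 and its yaw at 4.4°.

```bash
python3 mv.py 0.4218 0.077 0.086 1.647
```

```text
[-0.013   0.0065  0.2377] [ 0.0002 -0.0001 -0.0072]
```

Emit:
step_arm(
  steps=[
    {"x": -0.013, "y": 0.0065, "z": 0.0, "rx": 0, "ry": 0, "rz": -0.007, "claw": 1},
    {"x": -0.013, "y": 0.0065, "z": 0.05, "rx": 0, "ry": 0, "rz": -0.007, "claw": 1},
    {"x": -0.013, "y": 0.0065, "z": 0.1, "rx": 0, "ry": 0, "rz": -0.007, "claw": 1},
    {"x": -0.013, "y": 0.0065, "z": 0.15, "rx": 0, "ry": 0, "rz": -0.007, "claw": 1},
    {"x": -0.013, "y": 0.0065, "z": 0.2, "rx": 0, "ry": 0, "rz": -0.007, "claw": 1},
    {"x": -0.013, "y": 0.0065, "z": 0.238, "rx": 0, "ry": 0, "rz": -0.007, "claw": 1},
    {"x": -0.013, "y": 0.0065, "z": 0.238, "rx": 0, "ry": 0, "rz": -0.007, "claw": 1},
  ],
)

```text
time: 3.68
tool_pos: [0.4182, 0.0771, 0.0815]
tool_rot: [-3.132, -0.001, 1.648]
contact_force: [-0.7, -0.2, 0.0]
opening: 0.0914
grip_force: 0.0
```

Emit:
step_arm(
  squeeze=25,
  steps=[
    {"x": 0, "y": 0, "z": 0, "rx": 0, "ry": 0, "rz": 0, "claw": -1},
    {"x": 0, "y": 0, "z": 0, "rx": 0, "ry": 0, "rz": 0, "claw": -1},
    {"x": 0, "y": 0, "z": 0, "rx": 0, "ry": 0, "rz": 0, "claw": -1},
    {"x": 0, "y": 0, "z": 0, "rx": 0, "ry": 0, "rz": 0, "claw": -1},
    {"x": 0, "y": 0, "z": 0, "rx": 0, "ry": 0, "rz": 0, "claw": -1},
    {"x": 0, "y": 0, "z": 0, "rx": 0, "ry": 0, "rz": 0, "claw": -1},
    {"x": 0, "y": 0, "z": 0, "rx": 0, "ry": 0, "rz": 0, "claw": -1},
    {"x": 0, "y": 0, "z": 0, "rx": 0, "ry": 0, "rz": 0, "claw": -1},
  ],
)

```text
time: 4.35
tool_pos: [0.4219, 0.0771, 0.086]
tool_rot: [3.141, -0.0, 1.646]
contact_force: [-1.0, -0.7, 0.5]
opening: 0.0426
grip_force: 0.0
```

Emit:
step_arm(
  steps=[
    {"x": 0, "y": 0, "z": 0, "rx": 0, "ry": 0, "rz": 0, "claw": -1},
    {"x": 0, "y": 0, "z": 0, "rx": 0, "ry": 0, "rz": 0, "claw": -1},
    {"x": 0, "y": 0, "z": 0, "rx": 0, "ry": 0, "rz": 0, "claw": -1},
    {"x": 0, "y": 0, "z": 0, "rx": 0, "ry": 0, "rz": 0, "claw": -1},
    {"x": 0, "y": 0, "z": 0, "rx": 0, "ry": 0, "rz": 0, "claw": -1},
    {"x": 0, "y": 0, "z": 0, "rx": 0, "ry": 0, "rz": 0, "claw": -1},
  ],
)

```text
time: 4.85
tool_pos: [0.4217, 0.0771, 0.0857]
tool_rot: [-3.141, -0.0, 1.646]
contact_force: [-0.5, -0.2, 0.2]
opening: 0.026
grip_force: 24.9
```

Gripped at 26 mm. Next I lift it 120 mm, so the foot is at about z 0.13.

Emit:
step_arm(
  steps=[
    {"x": 0, "y": 0, "z": -0.02, "rx": 0, "ry": 0, "rz": 0, "claw": -1},
    {"x": 0, "y": 0, "z": -0.05, "rx": 0, "ry": 0, "rz": 0, "claw": -1},
    {"x": 0, "y": 0, "z": -0.08, "rx": 0, "ry": 0, "rz": 0, "claw": -1},
    {"x": 0, "y": 0, "z": -0.12, "rx": 0, "ry": 0, "rz": 0, "claw": -1},
    {"x": 0, "y": 0, "z": -0.16, "rx": 0, "ry": 0, "rz": 0, "claw": -1},
    {"x": 0, "y": 0, "z": -0.16, "rx": 0, "ry": 0, "rz": 0, "claw": -1},
  ],
)

```text
time: 5.35
tool_pos: [0.4245, 0.0772, 0.2105]
tool_rot: [3.132, 0.001, 1.646]
contact_force: [0.8, 1.2, -1.6]
opening: 0.0256
grip_force: 24.9
```

Run:
```python
from mv import *
st=robot.observe(); print(st['contact_force'],st['grip_force'],st['opening'])
# via point in front of the stand, then over the bore
for p,y in (([.42,-.15,.215],1.3),([.612,-.3155,.205],.604),([.612,-.3155,.205],.604-np.pi)): print(frac(p,y))
```

```text
[ 0.7657  1.1782 -1.6452] 24.909902215003967 0.025601756203785166
(array([-0.3016, -0.0287, -0.006 ]), array([ 0.0118, -0.0014,  0.4407]))
(array([-0.5409,  0.2099,  0.0096]), array([ 0.0111, -0.0055,  1.3269]))
(array([-0.5409,  0.2099,  0.0096]), array([ 0.0064,  0.0128, -2.6731]))
```

```bash
python3 mv.py .42 -.26 .206 2.175
```

```text
[-0.4478 -0.0398  0.0059] [ 0.0113  0.0038 -0.6733]
```

Emit:
step_arm(
  steps=[
    {"x": -0.04, "y": -0.004, "z": 0, "rx": 0, "ry": 0, "rz": -0.07, "claw": -1},
    {"x": -0.09, "y": -0.008, "z": 0, "rx": 0, "ry": 0, "rz": -0.14, "claw": -1},
    {"x": -0.14, "y": -0.012, "z": 0, "rx": 0, "ry": 0, "rz": -0.21, "claw": -1},
    {"x": -0.19, "y": -0.016, "z": 0, "rx": 0, "ry": 0, "rz": -0.28, "claw": -1},
    {"x": -0.24, "y": -0.02, "z": 0, "rx": 0, "ry": 0, "rz": -0.35, "claw": -1},
    {"x": -0.29, "y": -0.025, "z": 0, "rx": 0, "ry": 0, "rz": -0.42, "claw": -1},
    {"x": -0.34, "y": -0.03, "z": 0, "rx": 0, "ry": 0, "rz": -0.5, "claw": -1},
    {"x": -0.38, "y": -0.034, "z": 0, "rx": 0, "ry": 0, "rz": -0.58, "claw": -1},
    {"x": -0.42, "y": -0.037, "z": 0, "rx": 0, "ry": 0, "rz": -0.64, "claw": -1},
    {"x": -0.448, "y": -0.04, "z": 0, "rx": 0, "ry": 0, "rz": -0.674, "claw": -1},
    {"x": -0.448, "y": -0.04, "z": 0, "rx": 0, "ry": 0, "rz": -0.674, "claw": -1},
  ],
)

```text
time: 6.27
tool_pos: [0.4166, -0.2639, 0.2045]
tool_rot: [-3.141, 0.0, 2.173]
contact_force: [-0.1, -0.0, -1.5]
opening: 0.0258
grip_force: 24.9
```

```bash
cat > d.py <<'E'
from mv import *
st=robot.observe(); print(st['tool_pos'],st['tool_rot'],st['contact_force'],st['opening'])
im,dp=read_camera('wrist'); c=cam('wrist',st); cv2.imwrite('pics/w2.png',im)
P=pts(c,dp,np.ones(dp.shape,bool)); hs=cv2.cvtColor(im,cv2.COLOR_BGR2HSV)[dp>0].astype(int)
bl=(P[:,1]<-.15)&(P[:,0]>.45)&(abs(hs[:,0]-112)<15)&(hs[:,1]>130)&(P[:,2]>.03)&(P[:,2]<.07)
print('blue',bl.sum(),np.median(P[bl],0) if bl.any() else '', cv2.minAreaRect((P[bl][:,:2]*1000).astype(np.float32)) if bl.any() else '')
for q in ('bore_floor','wrench_head','handle_grip'):
    for l in nets.landmark_of('wrist',q)[:2]: print(q,l['conf'],l['pixel'],atz(c,*l['pixel'],{'bore_floor':.012,'wrench_head':.05,'handle_grip':.075}[q]))
print(frac([.6115,-.315,.206],2.175))
E
python3 d.py
```

```text
[ 0.4166 -0.2639  0.2045] [-3.1405  0.0002  2.1732] [-0.0802 -0.0134 -1.5213] 0.0257738122912547
blue 1211 [ 0.5507 -0.2385  0.0481] ((563.6320190429688, -247.92306518554688), (80.5869369506836, 38.622802734375), 34.9388427734375)
wrench_head 0.97 [238.4, 355.7] [ 0.5737 -0.2596  0.05  ]
(array([-0.2088,  0.1712, -0.0016]), array([ 0.    , -0.0023,  0.0005]))
```

View pics/w2.png

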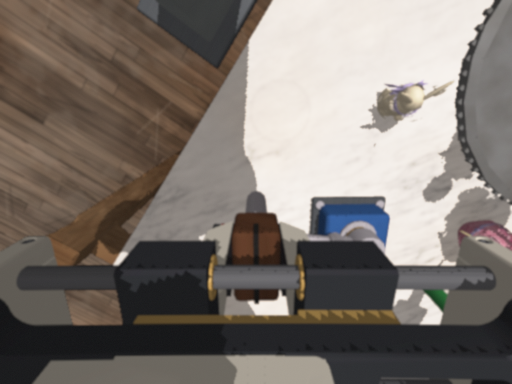

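The wrist picture shows the post upright in the grip at (256,255), the wrench head at (356,238), and the bore hidden behind the gripper. I will pin down the bore mouth from the first top and side images.

Run:
```python
from mv import *
for n,(r,q) in {'top':(190,336),'side':(161,268)}.items():
    im=cv2.imread(f'pics/{n}0.png'); c=cam(n)
    # project estimate
    K,d,R,o=c
    px,_=cv2.projectPoints(np.array([[.612,-.3155,.05]]),cv2.Rodrigues(R.T)[0],-R.T@o,K,d); px=px[0,0]
    u,v=np.round(px).astype(int); w=im[v-14:v+15,u-14:u+15].max(2).astype(float)
    yy,xx=np.mgrid[-14:15,-14:15]
    m=(w<75)&(yy**2+xx**2<100)
    print(n,px,m.sum(),np.sort(w.ravel())[:5])
    lab,L,s,ce=cv2.connectedComponentsWithStats(m.astype(np.uint8))
    for i in range(1,lab): print(s[i],ce[i]+[u-14,v-14],atz(c,ce[i][1]+v-14,ce[i][0]+u-14,.05))
    cv2.imwrite(f'pics/crop_{n}.png',cv2.resize(im[v-40:v+41,u-50:u+51],None,fx=4,fy=4,interpolation=cv2.INTER_NEAREST))
a,b=cv2.imread('pics/crop_top.png'),cv2.imread('pics/crop_side.png'); cv2.imwrite('pics/crops.png',np.hstack([a[:, :400],b[:, :400]]))
```

```text
top [336.1195 188.669 ] 6 [60. 61. 63. 64. 64.]
[12 11  2  4  6] [334.5 187.5] [ 0.6152 -0.3113  0.05  ]
side [270.8733 155.6915] 19 [41. 42. 42. 42. 42.]
[19 12  5  4 10] [277.5 156. ] [ 0.5921 -0.3182  0.05  ]
[16 17  1  2  2] [273.  159.5] [ 0.6012 -0.2958  0.05  ]
[ 7 21  2  1  2] [264.5 163. ] [ 0.6215 -0.2714  0.05  ]
[15 20  2  4  5] [272.8 163.4] [ 0.5973 -0.2747  0.05  ]
```

View pics/crops.png

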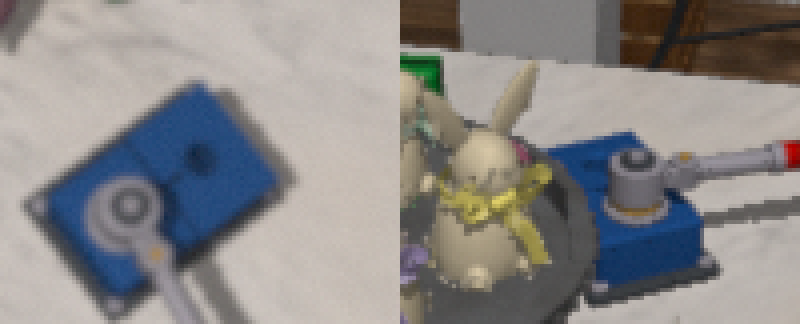

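The crops show the bore at top pixel (336,188.5), which agrees with (0.612, -0.3155).

```bash
python3 mv.py .612 -.3155 .205 2.175
```

```text
[-0.2097  0.1714 -0.0003] [ 0.     -0.0023  0.0005]
```

Emit:
step_arm(
  steps=[
    {"x": -0.042, "y": 0.034, "z": 0, "rx": 0, "ry": 0, "rz": 0, "claw": -1},
    {"x": -0.084, "y": 0.068, "z": 0, "rx": 0, "ry": 0, "rz": 0, "claw": -1},
    {"x": -0.126, "y": 0.103, "z": 0, "rx": 0, "ry": 0, "rz": 0, "claw": -1},
    {"x": -0.168, "y": 0.137, "z": 0, "rx": 0, "ry": 0, "rz": 0, "claw": -1},
    {"x": -0.21, "y": 0.1715, "z": 0, "rx": 0, "ry": 0, "rz": 0, "claw": -1},
    {"x": -0.21, "y": 0.1715, "z": 0, "rx": 0, "ry": 0, "rz": 0, "claw": -1},
    {"x": -0.21, "y": 0.1715, "z": 0, "rx": 0, "ry": 0, "rz": 0, "claw": -1},
    {"x": -0.21, "y": 0.1715, "z": 0.03, "rx": 0, "ry": 0, "rz": 0, "claw": -1},
    {"x": -0.21, "y": 0.1715, "z": 0.06, "rx": 0, "ry": 0, "rz": 0, "claw": -1},
    {"x": -0.21, "y": 0.1715, "z": 0.09, "rx": 0, "ry": 0, "rz": 0, "claw": -1},
    {"x": -0.21, "y": 0.1715, "z": 0.09, "rx": 0, "ry": 0, "rz": 0, "claw": -1},
    {"x": -0.21, "y": 0.1715, "z": 0.09, "rx": 0, "ry": 0, "rz": 0, "claw": -1},
  ],
)

```text
time: 7.47
tool_pos: [0.6112, -0.3153, 0.1381]
tool_rot: [-3.141, -0.003, 2.176]
contact_force: [0.1, 0.4, -1.8]
opening: 0.0258
grip_force: 24.9
```

Run:
```python
from mv import *
st=robot.observe(); print(st['tool_pos'],st['tool_rot'],st['contact_force'])
for n in ('top','wrist'):
    im,dp=read_camera(n); c=cam(n,st)
    cv2.imwrite(f'pics/{n}3.png',im)
    if n=='wrist':
        P=pts(c,dp,np.ones(dp.shape,bool)); hs=cv2.cvtColor(im,cv2.COLOR_BGR2HSV)[dp>0].astype(int)
        bl=(abs(P[:,1]+.3)<.12)&(abs(P[:,0]-.6)<.12)&(abs(hs[:,0]-112)<15)&(hs[:,1]>130)&(P[:,2]>.04)&(P[:,2]<.06)
        print('blue',bl.sum(),cv2.minAreaRect((P[bl][:,:2]*1000).astype(np.float32)))
        for q in('wrench_head','handle_grip'):
            for l in nets.landmark_of('wrist',q)[:2]: print(q,l['conf'],l['pixel'],atz(c,*l['pixel'],.05 if q=='wrench_head' else .075))
print(frac([.612,-.3155,.0877],2.175))
```

```text
[ 0.6112 -0.3153  0.1381] [-3.1406 -0.0027  2.1758] [ 0.1166  0.3656 -1.8075]
blue 7720 ((592.4008178710938, -284.9337463378906), (83.94467163085938, 130.9700469970703), 34.709205627441406)
wrench_head 0.62 [118.2, 258.9] [ 0.5732 -0.2547  0.05  ]
handle_grip 0.94 [101.0, 68.2] [ 0.4424 -0.3286  0.075 ]
handle_grip 0.65 [198.0, 258.0] [ 0.6107 -0.3102  0.075 ]
(array([ 0.0027, -0.0002,  0.0707]), array([0.0018, 0.0044, 0.0007]))
```

View pics/wrist3.png

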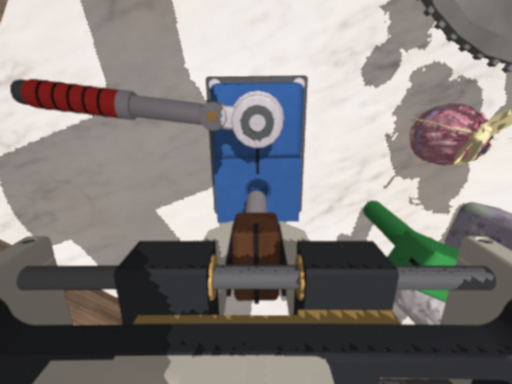

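The wrist picture shows the post at (256,235) lined up over the bore, and the wrench handle running left to (20,92). The wrist and side views put the base about 2.3 mm further in +y than the top view, so I correct by that much.

Emit:
step_arm(
  steps=[
    {"x": 0.002, "y": 0.0024, "z": 0.0, "rx": 0, "ry": 0, "rz": 0, "claw": -1},
    {"x": 0.002, "y": 0.0024, "z": 0.0, "rx": 0, "ry": 0, "rz": 0, "claw": -1},
    {"x": 0.002, "y": 0.0024, "z": 0.006, "rx": 0, "ry": 0, "rz": 0, "claw": -1},
    {"x": 0.002, "y": 0.0024, "z": 0.012, "rx": 0, "ry": 0, "rz": 0, "claw": -1},
    {"x": 0.002, "y": 0.0024, "z": 0.018, "rx": 0, "ry": 0, "rz": 0, "claw": -1},
    {"x": 0.002, "y": 0.0024, "z": 0.022, "rx": 0, "ry": 0, "rz": 0, "claw": -1},
    {"x": 0.002, "y": 0.0024, "z": 0.026, "rx": 0, "ry": 0, "rz": 0, "claw": -1},
    {"x": 0.002, "y": 0.0024, "z": 0.026, "rx": 0, "ry": 0, "rz": 0, "claw": -1},
  ],
)

```text
time: 8.33
tool_pos: [0.6127, -0.3142, 0.1175]
tool_rot: [-3.141, -0.002, 2.175]
contact_force: [-0.8, -0.3, -2.1]
opening: 0.0257
grip_force: 24.9
```

Emit:
step_arm(
  steps=[
    {"x": 0, "y": 0, "z": 0.008, "rx": 0, "ry": 0, "rz": 0, "claw": -1},
    {"x": 0, "y": 0, "z": 0.016, "rx": 0, "ry": 0, "rz": 0, "claw": -1},
    {"x": 0, "y": 0, "z": 0.024, "rx": 0, "ry": 0, "rz": 0, "claw": -1},
    {"x": 0, "y": 0, "z": 0.032, "rx": 0, "ry": 0, "rz": 0, "claw": -1},
    {"x": 0, "y": 0, "z": 0.036, "rx": 0, "ry": 0, "rz": 0, "claw": -1},
    {"x": 0, "y": 0, "z": 0.036, "rx": 0, "ry": 0, "rz": 0, "claw": -1},
  ],
)

```text
time: 8.83
tool_pos: [0.6126, -0.3142, 0.0903]
tool_rot: [-3.141, -0.002, 2.175]
contact_force: [-0.4, -0.3, -1.9]
opening: 0.0256
grip_force: 24.9
```

Emit:
step_arm(
  steps=[
    {"x": 0, "y": 0, "z": 0.002, "rx": 0, "ry": 0, "rz": 0, "claw": -1},
    {"x": 0, "y": 0, "z": 0.003, "rx": 0, "ry": 0, "rz": 0, "claw": -1},
    {"x": 0, "y": 0, "z": 0.004, "rx": 0, "ry": 0, "rz": 0, "claw": -1},
    {"x": 0, "y": 0, "z": 0.005, "rx": 0, "ry": 0, "rz": 0, "claw": -1},
    {"x": 0, "y": 0, "z": 0.005, "rx": 0, "ry": 0, "rz": 0, "claw": -1},
  ],
)

```text
time: 9.25
tool_pos: [0.6132, -0.3144, 0.088]
tool_rot: [3.141, 0.0, 2.175]
contact_force: [-0.2, 0.4, -1.6]
opening: 0.0262
grip_force: 24.9
```

Emit:
step_arm(
  steps=[
    {"x": 0, "y": 0, "z": 0.001, "rx": 0, "ry": 0, "rz": 0, "claw": -1},
    {"x": 0, "y": 0, "z": 0.002, "rx": 0, "ry": 0, "rz": 0, "claw": -1},
    {"x": 0, "y": 0, "z": 0.002, "rx": 0, "ry": 0, "rz": 0, "claw": -1},
  ],
)

```text
time: 9.5
tool_pos: [0.6133, -0.3145, 0.0877]
tool_rot: [3.141, 0.001, 2.175]
contact_force: [-2.1, 1.4, 5.5]
opening: 0.0259
grip_force: 24.9
```

The post is on the bore floor: the force stepped up with the foot at z ≈ 0.012. Release and rise.

Emit:
step_arm(
  steps=[
    {"x": 0, "y": 0, "z": -0.002, "rx": 0, "ry": 0, "rz": 0, "claw": 0.2},
    {"x": 0, "y": 0, "z": -0.002, "rx": 0, "ry": 0, "rz": 0, "claw": 0.2},
    {"x": 0, "y": 0, "z": -0.002, "rx": 0, "ry": 0, "rz": 0, "claw": 0.2},
    {"x": 0, "y": 0, "z": -0.002, "rx": 0, "ry": 0, "rz": 0, "claw": 0.2},
    {"x": 0, "y": 0, "z": -0.002, "rx": 0, "ry": 0, "rz": 0, "claw": 0.2},
    {"x": 0, "y": 0, "z": -0.002, "rx": 0, "ry": 0, "rz": 0, "claw": 0.2},
    {"x": 0, "y": 0, "z": -0.03, "rx": 0, "ry": 0, "rz": 0, "claw": 0.2},
    {"x": 0, "y": 0, "z": -0.07, "rx": 0, "ry": 0, "rz": 0, "claw": 0.2},
    {"x": 0, "y": 0, "z": -0.11, "rx": 0, "ry": 0, "rz": 0, "claw": 0.2},
    {"x": 0, "y": 0, "z": -0.15, "rx": 0, "ry": 0, "rz": 0, "claw": 0.2},
    {"x": 0, "y": 0, "z": -0.15, "rx": 0, "ry": 0, "rz": 0, "claw": 0.2},
  ],
)

```text
time: 10.42
tool_pos: [0.6155, -0.316, 0.2066]
tool_rot: [3.137, 0.011, 2.175]
contact_force: [0.0, -0.1, -0.1]
opening: 0.0549
grip_force: 0.0
```

```bash
cat > e.py <<'E'
from mv import *
import sys
tag=sys.argv[1]
st=robot.observe(); print(st['tool_pos'],st['tool_rot'],st['opening'])
for n in ('wrist','top'):
    im,dp=read_camera(n); c=cam(n,st); cv2.imwrite(f'pics/{n}{tag}.png',im)
    P=pts(c,dp,np.ones(dp.shape,bool)); hs=cv2.cvtColor(im,cv2.COLOR_BGR2HSV)[dp>0].astype(int)
    b=(abs(P[:,0]-.612)<.035)&(abs(P[:,1]+.314)<.035)&(P[:,2]>.1)&(P[:,2]<.16)
    if b.sum()>20: print(n,'post',b.sum(),np.median(P[b],0),np.percentile(P[b][:,2],[5,95]),cv2.minAreaRect((P[b][:,:2]*1000).astype(np.float32)))
    rd=(P[:,0]>.35)&(P[:,0]<.6)&(P[:,1]<-.08)&(P[:,1]>-.45)&((hs[:,0]<6)|(hs[:,0]>174))&(hs[:,1]>160)&(P[:,2]>.05)&(P[:,2]<.095)
    if rd.sum()>20: print(n,'red',rd.sum(),P[rd].max(0)[2],cv2.minAreaRect((P[rd][:,:2]*1000).astype(np.float32)))
    for q in('wrench_head','handle_grip'):
        for l in nets.landmark_of(n,q)[:1]: print(n,q,l['conf'],l['pixel'],atz(c,*l['pixel'],.05 if q=='wrench_head' else .075))
E
python3 e.py 4; python3 mv.py .4415 -.328 .18 .5
```

```text
[ 0.6155 -0.316   0.2066] [3.137  0.0112 2.1754] 0.054876616443293814
wrist post 1252 [ 0.6118 -0.3115  0.1221] [0.1117 0.1233] ((613.732666015625, -314.7342834472656), (25.91506576538086, 44.67570877075195), 34.70746994018555)
wrist red 1271 0.08733300748504713 ((447.0910339355469, -324.4343566894531), (66.74771881103516, 18.76851463317871), 28.078292846679688)
wrist wrench_head 0.9 [108.6, 251.3] [ 0.5691 -0.2555  0.05  ]
wrist handle_grip 0.91 [98.7, 108.7] [ 0.4443 -0.3297  0.075 ]
top handle_grip 0.49 [250.8, 347.0] [ 0.4443 -0.331   0.075 ]
[ 0.1142 -0.1981  0.0234] [-0.0042 -0.0016  2.1332]
```

The post is home with its top at z 0.122 to 0.123, as expected. Next I go above the handle grip, turning the tool to yaw 0.49.

Emit:
step_arm(
  steps=[
    {"x": 0.03, "y": -0.05, "z": 0.0, "rx": 0, "ry": 0, "rz": 0.99, "claw": 0.2},
    {"x": 0.06, "y": -0.1, "z": 0.0, "rx": 0, "ry": 0, "rz": 0.99, "claw": 0.2},
    {"x": 0.09, "y": -0.15, "z": 0.0, "rx": 0, "ry": 0, "rz": 0.99, "claw": 0.2},
    {"x": 0.115, "y": -0.198, "z": 0.0, "rx": 0, "ry": 0, "rz": 0.99, "claw": 0.2},
    {"x": 0.115, "y": -0.198, "z": 0.0, "rx": 0, "ry": 0, "rz": 0.99, "claw": 0.2},
    {"x": 0.115, "y": -0.198, "z": 0.0, "rx": 0, "ry": 0, "rz": 0.99, "claw": 0.2},
    {"x": 0.115, "y": -0.198, "z": 0.0, "rx": 0, "ry": 0, "rz": 0.99, "claw": 0.2},
  ],
)

```text
time: 11.3
tool_pos: [0.4407, -0.3279, 0.1983]
tool_rot: [-3.14, -0.001, 1.39]
contact_force: [0.7, -0.2, -0.3]
opening: 0.0546
grip_force: 0.0
```

Emit:
step_arm(
  steps=[
    {"x": 0, "y": 0, "z": 0, "rx": 0, "ry": 0, "rz": 0.99, "claw": 0.2},
    {"x": 0, "y": 0, "z": 0, "rx": 0, "ry": 0, "rz": 0.99, "claw": 0.2},
    {"x": 0, "y": 0, "z": 0, "rx": 0, "ry": 0, "rz": 0.99, "claw": 0.2},
    {"x": 0, "y": 0, "z": 0, "rx": 0, "ry": 0, "rz": 0.99, "claw": 0.2},
    {"x": 0, "y": 0, "z": 0, "rx": 0, "ry": 0, "rz": 0.99, "claw": 0.2},
    {"x": 0, "y": 0, "z": 0, "rx": 0, "ry": 0, "rz": 0.99, "claw": 0.2},
    {"x": 0, "y": 0, "z": 0, "rx": 0, "ry": 0, "rz": 0.99, "claw": 0.2},
    {"x": 0, "y": 0, "z": 0, "rx": 0, "ry": 0, "rz": 0.99, "claw": 0.2},
  ],
)

```text
time: 11.97
tool_pos: [0.4416, -0.3275, 0.1979]
tool_rot: [-3.139, 0.0, 0.619]
contact_force: [-0.8, 0.5, -1.0]
opening: 0.0552
grip_force: 0.0
```

```bash
python3 e.py 5; python3 mv.py .4402 -.3272 .056 .49
```

```text
[ 0.4416 -0.3275  0.1979] [-3.1395  0.0002  0.6193] 0.05516822684237725
wrist post 2528 [ 0.6096 -0.314   0.122 ] [0.1056 0.1235] ((612.6563720703125, -314.7967224121094), (25.065095901489258, 45.15240478515625), 32.93290710449219)
wrist red 1000 0.08701156977713104 ((446.955322265625, -324.6979675292969), (66.52558898925781, 18.564836502075195), 28.348743438720703)
wrist wrench_head 0.76 [37.8, 275.1] [ 0.5722 -0.2576  0.05  ]
wrist handle_grip 0.65 [187.4, 256.1] [ 0.4377 -0.3301  0.075 ]
top post 203 [ 0.6113 -0.3152  0.1224] [0.1071 0.1267] ((613.503662109375, -317.3434143066406), (26.161514282226562, 45.28520965576172), 35.83030700683594)
top wrench_head 0.64 [200.1, 312.6] [ 0.5817 -0.2514  0.05  ]
[-0.0013 -0.0019  0.1903] [-0.0006  0.      0.1668]
```

Emit:
step_arm(
  steps=[
    {"x": -0.001, "y": -0.002, "z": 0, "rx": 0, "ry": 0, "rz": 0.165, "claw": 0.2},
    {"x": -0.001, "y": -0.002, "z": 0.03, "rx": 0, "ry": 0, "rz": 0.165, "claw": 0.2},
    {"x": -0.001, "y": -0.002, "z": 0.07, "rx": 0, "ry": 0, "rz": 0.165, "claw": 0.2},
    {"x": -0.001, "y": -0.002, "z": 0.11, "rx": 0, "ry": 0, "rz": 0.165, "claw": 0.2},
    {"x": -0.001, "y": -0.002, "z": 0.15, "rx": 0, "ry": 0, "rz": 0.165, "claw": 0.2},
    {"x": -0.001, "y": -0.002, "z": 0.19, "rx": 0, "ry": 0, "rz": 0.165, "claw": 0.2},
    {"x": -0.001, "y": -0.002, "z": 0.19, "rx": 0, "ry": 0, "rz": 0.165, "claw": -0.3},
    {"x": -0.001, "y": -0.002, "z": 0.19, "rx": 0, "ry": 0, "rz": 0.165, "claw": -0.3},
    {"x": -0.001, "y": -0.002, "z": 0.19, "rx": 0, "ry": 0, "rz": 0.165, "claw": -0.3},
    {"x": -0.001, "y": -0.002, "z": 0.19, "rx": 0, "ry": 0, "rz": 0.165, "claw": -0.3},
    {"x": -0.001, "y": -0.002, "z": 0.19, "rx": 0, "ry": 0, "rz": 0.165, "claw": -0.3},
  ],
)

```text
time: 13.18
tool_pos: [0.4414, -0.3279, 0.0584]
tool_rot: [3.138, -0.001, 0.491]
contact_force: [-1.0, 0.6, 0.3]
opening: 0.0326
grip_force: 0.0
```

```bash
cat > arc.py <<'E'
from mv import *
import sys
# arc.py a0 a1 n : rows (from current pose) to swing angles a (rad clockwise from start heading 0.49)
N=np.array([.5725,-.2567]); r=.15
st=robot.observe(); R=Ro.from_euler('xyz',st['tool_rot']); p=st['tool_pos']
yaw=st['tool_rot'][2]; v=p[:2]-N
print('swing',.49-(np.arctan2(v[1],v[0])+np.pi)%(2*np.pi),'yaw-swing',.49-yaw,'r',np.hypot(*v),'z',p[2],'F',st['contact_force'],'op',st['opening'],st['grip_force'])
t=np.array([np.sin(yaw),-np.cos(yaw)]); print('Ftool y',st['contact_force'][:2]@t)
a0,a1,n=float(sys.argv[1]),float(sys.argv[2]),int(sys.argv[3])
for a in np.linspace(a0,a1,n):
    th=.49-a; q=np.r_[N-r*np.array([np.cos(th),np.sin(th)]),.056]
    d,w=frac(q,th); print(round(a,3),np.round(d,4),np.round(w[2],4))
E
python3 arc.py .07 .65 9
```

```text
swing -0.007653121970802923 yaw-swing -0.0008853770863022081 r 0.14924025446684777 z 0.058412683427791115 F [-1.0253  0.6208  0.3148] op 0.03255273027343726 0.0
Ftool y -1.0307982297225438
0.07 [-0.0005 -0.0155  0.0032] 0.0903
0.143 [ 0.001  -0.0299  0.0031] 0.1826
0.215 [ 0.0036 -0.0442  0.0031] 0.2749
0.288 [ 0.0072 -0.0582  0.003 ] 0.3672
0.36 [ 0.0119 -0.072   0.003 ] 0.4595
0.433 [ 0.0175 -0.0853  0.0029] 0.5518
0.505 [ 0.024  -0.0983  0.0029] 0.6441
0.578 [ 0.0315 -0.1107  0.0029] 0.7364
0.65 [ 0.0399 -0.1225  0.0028] 0.8287
```

Emit:
step_arm(
  steps=[
    {"x": -0.0005, "y": -0.0155, "z": 0.0015, "rx": 0, "ry": 0, "rz": 0.09, "claw": -0.3},
    {"x": 0.001, "y": -0.03, "z": 0.003, "rx": 0, "ry": 0, "rz": 0.183, "claw": -0.3},
    {"x": 0.0036, "y": -0.044, "z": 0.003, "rx": 0, "ry": 0, "rz": 0.275, "claw": -0.3},
    {"x": 0.007, "y": -0.058, "z": 0.003, "rx": 0, "ry": 0, "rz": 0.367, "claw": -0.3},
    {"x": 0.012, "y": -0.072, "z": 0.003, "rx": 0, "ry": 0, "rz": 0.46, "claw": -0.3},
    {"x": 0.0175, "y": -0.085, "z": 0.003, "rx": 0, "ry": 0, "rz": 0.552, "claw": -0.3},
    {"x": 0.024, "y": -0.098, "z": 0.003, "rx": 0, "ry": 0, "rz": 0.644, "claw": -0.3},
    {"x": 0.0315, "y": -0.111, "z": 0.003, "rx": 0, "ry": 0, "rz": 0.736, "claw": -0.3},
    {"x": 0.04, "y": -0.1225, "z": 0.003, "rx": 0, "ry": 0, "rz": 0.829, "claw": -0.3},
    {"x": 0.04, "y": -0.1225, "z": 0.003, "rx": 0, "ry": 0, "rz": 0.829, "claw": -0.3},
  ],
)

```text
time: 14.02
tool_pos: [0.4242, -0.231, 0.0555]
tool_rot: [3.141, -0.002, -0.162]
contact_force: [-0.4, 0.2, -0.7]
opening: 0.0325
grip_force: 0.0
```

```bash
python3 arc.py .70 .95 6
```

```text
swing -5.621840225016399 yaw-swing 0.6516030560033912 r 0.1504881200060068 z 0.05552916103160985 F [-0.3846  0.211  -0.7264] op 0.032527980800362725 0.0
Ftool y -0.14640202330750418
0.7 [ 0.0009 -0.0077 -0.0006] 0.0616
0.75 [ 0.0016 -0.0177 -0.0006] 0.1253
0.8 [ 0.0028 -0.0276 -0.0006] 0.1889
0.85 [ 0.0046 -0.0375 -0.0006] 0.2526
0.9 [ 0.0068 -0.0472 -0.0006] 0.3163
0.95 [ 0.0095 -0.0568 -0.0006] 0.3799
```

Emit:
step_arm(
  steps=[
    {"x": 0.001, "y": -0.008, "z": 0, "rx": 0, "ry": 0, "rz": 0.062, "claw": -0.3},
    {"x": 0.0016, "y": -0.0177, "z": 0, "rx": 0, "ry": 0, "rz": 0.125, "claw": -0.3},
    {"x": 0.0016, "y": -0.0177, "z": 0, "rx": 0, "ry": 0, "rz": 0.125, "claw": -0.3},
  ],
)

```text
time: 14.27
tool_pos: [0.4274, -0.219, 0.055]
tool_rot: [3.141, -0.002, -0.257]
contact_force: [-0.2, -0.2, -0.0]
opening: 0.032
grip_force: 0.0
```

Emit:
step_arm(
  steps=[
    {"x": 0.0002, "y": -0.004, "z": 0, "rx": 0, "ry": 0, "rz": 0.026, "claw": -0.3},
    {"x": 0.0003, "y": -0.008, "z": 0, "rx": 0, "ry": 0, "rz": 0.051, "claw": -0.3},
    {"x": 0.0003, "y": -0.008, "z": 0, "rx": 0, "ry": 0, "rz": 0.051, "claw": -0.3},
  ],
)

```text
time: 14.52
tool_pos: [0.4289, -0.2138, 0.0547]
tool_rot: [3.141, -0.001, -0.296]
contact_force: [-0.3, -0.3, 0.9]
opening: 0.0319
grip_force: 0.3
```

Emit:
step_arm(
  steps=[
    {"x": 0.0002, "y": -0.004, "z": -0.0005, "rx": 0, "ry": 0, "rz": 0.026, "claw": -0.3},
    {"x": 0.0003, "y": -0.008, "z": -0.001, "rx": 0, "ry": 0, "rz": 0.051, "claw": -0.3},
    {"x": 0.0003, "y": -0.008, "z": -0.001, "rx": 0, "ry": 0, "rz": 0.051, "claw": -0.3},
  ],
)

```text
time: 14.77
tool_pos: [0.4309, -0.2081, 0.0553]
tool_rot: [3.141, -0.001, -0.337]
contact_force: [0.0, -0.3, -0.7]
opening: 0.0321
grip_force: 0.4
```

Emit:
step_arm(
  steps=[
    {"x": 0.0002, "y": -0.004, "z": 0, "rx": 0, "ry": 0, "rz": 0.026, "claw": -0.3},
    {"x": 0.0003, "y": -0.008, "z": 0, "rx": 0, "ry": 0, "rz": 0.051, "claw": -0.3},
    {"x": 0.0003, "y": -0.008, "z": 0, "rx": 0, "ry": 0, "rz": 0.051, "claw": -0.3},
  ],
)

```text
time: 15.02
tool_pos: [0.433, -0.2023, 0.0551]
tool_rot: [3.142, -0.001, -0.377]
contact_force: [0.5, -0.6, 0.3]
opening: 0.0319
grip_force: 0.3
```

Emit:
step_arm(
  steps=[
    {"x": 0.0002, "y": -0.004, "z": 0, "rx": 0, "ry": 0, "rz": 0.026, "claw": -0.3},
    {"x": 0.0003, "y": -0.008, "z": 0, "rx": 0, "ry": 0, "rz": 0.051, "claw": -0.3},
    {"x": 0.0003, "y": -0.008, "z": 0, "rx": 0, "ry": 0, "rz": 0.051, "claw": -0.3},
  ],
)

```text
time: 15.27
tool_pos: [0.4353, -0.1967, 0.055]
tool_rot: [-3.142, -0.0, -0.417]
contact_force: [-0.1, -0.9, -0.4]
opening: 0.0319
grip_force: 0.3
```

Emit:
step_arm(
  steps=[
    {"x": 0.0002, "y": -0.004, "z": 0, "rx": 0, "ry": 0, "rz": 0.026, "claw": -0.3},
    {"x": 0.0003, "y": -0.008, "z": 0, "rx": 0, "ry": 0, "rz": 0.051, "claw": -0.3},
    {"x": 0.0003, "y": -0.008, "z": 0, "rx": 0, "ry": 0, "rz": 0.051, "claw": -0.3},
  ],
)

```text
time: 15.52
tool_pos: [0.4379, -0.1912, 0.055]
tool_rot: [-3.142, -0.0, -0.457]
contact_force: [-0.2, -0.5, -0.1]
opening: 0.0319
grip_force: 0.3
```

Emit:
step_arm(
  steps=[
    {"x": 0.0002, "y": -0.004, "z": 0, "rx": 0, "ry": 0, "rz": 0.026, "claw": -0.3},
    {"x": 0.0003, "y": -0.008, "z": 0, "rx": 0, "ry": 0, "rz": 0.051, "claw": -0.3},
    {"x": 0.0003, "y": -0.008, "z": 0, "rx": 0, "ry": 0, "rz": 0.051, "claw": -0.3},
  ],
)

```text
time: 15.77
tool_pos: [0.4407, -0.1859, 0.0549]
tool_rot: [-3.141, 0.0, -0.497]
contact_force: [-1.1, -0.3, -0.7]
opening: 0.0325
grip_force: 0.3
```

```bash
python3 e.py 6; python3 arc.py 1 1.04 2
```

```text
[ 0.4407 -0.1859  0.0549] [-3.1415  0.0002 -0.4973] 0.0324649636645083
wrist red 2598 0.0869610296313302 ((445.2530212402344, -194.33059692382812), (21.491657257080078, 66.85890197753906), 63.870765686035156)
wrist handle_grip 0.92 [254.9, 264.0] [ 0.4375 -0.189   0.075 ]
top post 206 [ 0.6108 -0.3149  0.1226] [0.1087 0.127 ] ((613.1243896484375, -316.79595947265625), (26.215078353881836, 45.80265426635742), 35.15345001220703)
top wrench_head 0.65 [203.6, 317.2] [ 0.5722 -0.2633  0.05  ]
top handle_grip 0.46 [256.6, 291.3] [ 0.4318 -0.1885  0.075 ]
swing -5.300572398948846 yaw-swing 0.9883009833420937 r 0.1495653046227933 z 0.05496189399547331 F [-0.0447  0.0654  0.4733] op 0.03203888833414618 0.15207627788186073
Ftool y -0.03609119346841981
1.0 [-0.0006 -0.0035 -0.0014] 0.0149
1.04 [-0.0003 -0.0115 -0.0014] 0.0658
```

Emit:
step_arm(
  steps=[
    {"x": 0.0002, "y": -0.004, "z": 0, "rx": 0, "ry": 0, "rz": 0.026, "claw": -0.3},
    {"x": 0.0003, "y": -0.008, "z": 0, "rx": 0, "ry": 0, "rz": 0.051, "claw": -0.3},
    {"x": 0.0003, "y": -0.008, "z": 0, "rx": 0, "ry": 0, "rz": 0.051, "claw": -0.3},
  ],
)

```text
time: 16.32
tool_pos: [0.4438, -0.1806, 0.0549]
tool_rot: [-3.142, 0.0, -0.539]
contact_force: [-1.8, -0.8, 1.0]
opening: 0.0323
grip_force: 0.3
```

Emit:
step_arm(
  steps=[
    {"x": 0.0002, "y": -0.004, "z": 0, "rx": 0, "ry": 0, "rz": 0.026, "claw": -0.3},
    {"x": 0.0003, "y": -0.008, "z": 0, "rx": 0, "ry": 0, "rz": 0.051, "claw": -0.3},
    {"x": 0.0003, "y": -0.008, "z": 0, "rx": 0, "ry": 0, "rz": 0.051, "claw": -0.3},
  ],
)

```text
time: 16.57
tool_pos: [0.4468, -0.1759, 0.0549]
tool_rot: [3.141, 0.0, -0.578]
contact_force: [-2.4, -3.6, -0.2]
opening: 0.0325
grip_force: 1.9
```

Emit:
step_arm(
  steps=[
    {"x": 0.0001, "y": -0.003, "z": 0, "rx": 0, "ry": 0, "rz": 0.02, "claw": -0.3},
    {"x": 0.0002, "y": -0.0055, "z": 0, "rx": 0, "ry": 0, "rz": 0.035, "claw": -0.3},
    {"x": 0.0002, "y": -0.0055, "z": 0, "rx": 0, "ry": 0, "rz": 0.035, "claw": -0.3},
  ],
)

```text
time: 16.82
tool_pos: [0.4485, -0.1734, 0.0548]
tool_rot: [3.139, 0.001, -0.605]
contact_force: [-6.9, -9.6, 0.4]
opening: 0.0324
grip_force: 5.8
```

Force 11.8 N, right at breakaway. Another 6 mm goes past the click.

Emit:
step_arm(
  steps=[
    {"x": 0.0001, "y": -0.003, "z": 0, "rx": 0, "ry": 0, "rz": 0.02, "claw": -0.3},
    {"x": 0.0002, "y": -0.0055, "z": 0, "rx": 0, "ry": 0, "rz": 0.035, "claw": -0.3},
    {"x": 0.0003, "y": -0.008, "z": 0, "rx": 0, "ry": 0, "rz": 0.051, "claw": -0.3},
    {"x": 0.0003, "y": -0.008, "z": 0, "rx": 0, "ry": 0, "rz": 0.051, "claw": -0.3},
  ],
)

```text
time: 17.15
tool_pos: [0.452, -0.1683, 0.0548]
tool_rot: [3.14, 0.001, -0.645]
contact_force: [-6.2, -7.2, 1.1]
opening: 0.0321
grip_force: 4.7
```

```bash
python3 arc.py 1 1.04 2
python3 - <<'E'
from mv import *
st=robot.observe(); im,dp=read_camera('wrist'); c=cam('wrist',st); cv2.imwrite('pics/w7.png',im)
P=pts(c,dp,np.ones(dp.shape,bool)); hs=cv2.cvtColor(im,cv2.COLOR_BGR2HSV)[dp>0].astype(int)
rd=(P[:,1]>-.3)&(P[:,1]<-.08)&((hs[:,0]<6)|(hs[:,0]>174))&(hs[:,1]>160)&(P[:,2]>.05)&(P[:,2]<.095)
print(cv2.minAreaRect((P[rd][:,:2]*1000).astype(np.float32)))
g=(abs(P[:,0]-.53)<.05)&(abs(P[:,1]+.235)<.05)&(P[:,2]>.086)&(P[:,2]<.1)
h=g&(np.hypot(P[:,0]-.5725,P[:,1]+.2567)>.024)
if h.sum()>10: print(h.sum(),cv2.fitLine((P[h][:,:2]*1000).astype(np.float32),cv2.DIST_L2,0,.01,.01).ravel())
E
```

```text
swing -5.160329448991435 yaw-swing 1.135342484537266 r 0.1494076034139843 z 0.054773813386020415 F [-6.2433 -7.2445  1.0978] op 0.032060805187038875 4.710768163204193
Ftool y 9.542775618808491
1.0 [ 0.001   0.0245 -0.0016] -0.1723
1.04 [ 0.0001  0.0166 -0.0016] -0.1214
((454.6686096191406, -177.6573028564453), (21.582273483276367, 67.32249450683594), 55.51029586791992)
650 [   0.8142   -0.5805  542.1498 -237.236 ]
```

The reaction fell from 11.8 to 9.5 N, which puts the bend at about 0.05 rad: clicked and well short of overload. Next I back the pushing finger away so it is centred round the handle, then open and rise.

Emit:
step_arm(
  steps=[
    {"x": 0, "y": 0.003, "z": 0, "rx": 0, "ry": 0, "rz": -0.019, "claw": -0.3},
    {"x": 0, "y": 0.006, "z": 0, "rx": 0, "ry": 0, "rz": -0.038, "claw": -0.3},
    {"x": 0, "y": 0.009, "z": 0, "rx": 0, "ry": 0, "rz": -0.057, "claw": -0.3},
    {"x": 0.0001, "y": 0.012, "z": 0, "rx": 0, "ry": 0, "rz": -0.076, "claw": -0.3},
    {"x": 0.0002, "y": 0.0155, "z": 0, "rx": 0, "ry": 0, "rz": -0.098, "claw": -0.3},
    {"x": 0.0002, "y": 0.0155, "z": 0, "rx": 0, "ry": 0, "rz": -0.098, "claw": -0.3},
  ],
)

```text
time: 17.7
tool_pos: [0.446, -0.1772, 0.0549]
tool_rot: [-3.141, 0.0, -0.569]
contact_force: [-2.3, -2.6, -0.2]
opening: 0.0321
grip_force: 1.6
```

Emit:
step_arm(
  steps=[
    {"x": 0, "y": 0, "z": 0, "rx": 0, "ry": 0, "rz": 0, "claw": -0.1},
    {"x": 0, "y": 0, "z": -0.01, "rx": 0, "ry": 0, "rz": 0, "claw": -0.1},
    {"x": 0, "y": 0, "z": -0.04, "rx": 0, "ry": 0, "rz": 0, "claw": -0.1},
    {"x": 0, "y": 0, "z": -0.08, "rx": 0, "ry": 0, "rz": 0, "claw": -0.1},
    {"x": 0, "y": 0, "z": -0.13, "rx": 0, "ry": 0, "rz": 0, "claw": -0.1},
    {"x": 0, "y": 0, "z": -0.18, "rx": 0, "ry": 0, "rz": 0, "claw": -0.1},
    {"x": 0, "y": 0, "z": -0.2, "rx": 0, "ry": 0, "rz": 0, "claw": -0.1},
    {"x": 0, "y": 0, "z": -0.2, "rx": 0, "ry": 0, "rz": 0, "claw": -0.1},
  ],
)

```text
time: 18.37
tool_pos: [0.4485, -0.1775, 0.2098]
tool_rot: [-3.141, -0.009, -0.569]
contact_force: [-0.0, -1.0, 0.1]
opening: 0.0412
grip_force: 0.0
```

```bash
python3 e.py 8; python3 -c "
import cv2,numpy as np
cv2.imwrite('pics/f.png',np.vstack([cv2.imread('pics/wrist8.png'),cv2.resize(cv2.imread('pics/top8.png')[100:290,250:440],(512,216))[:, :]])[:600])"
```

```text
[ 0.4485 -0.1775  0.2098] [-3.1406 -0.0094 -0.569 ] 0.04119022871698581
wrist red 894 0.0871038633659385 ((450.1603698730469, -184.69577026367188), (17.90452766418457, 66.30683898925781), 58.314735412597656)
wrist wrench_head 0.81 [39.6, 255.7] [ 0.5745 -0.2568  0.05  ]
wrist handle_grip 0.89 [182.7, 261.0] [ 0.4439 -0.1808  0.075 ]
top post 207 [ 0.611  -0.3152  0.1226] [0.1073 0.1264] ((613.5343627929688, -317.5433349609375), (26.18234634399414, 45.96038818359375), 35.840431213378906)
top red 29 0.09159943534782555 ((427.36944580078125, -173.27835083007812), (13.867790222167969, 12.284667015075684), 53.88662338256836)
top wrench_head 0.46 [200.9, 314.4] [ 0.5795 -0.2561  0.05  ]
top handle_grip 0.41 [252.2, 288.4] [ 0.443  -0.1815  0.075 ]
```

View pics/f.png

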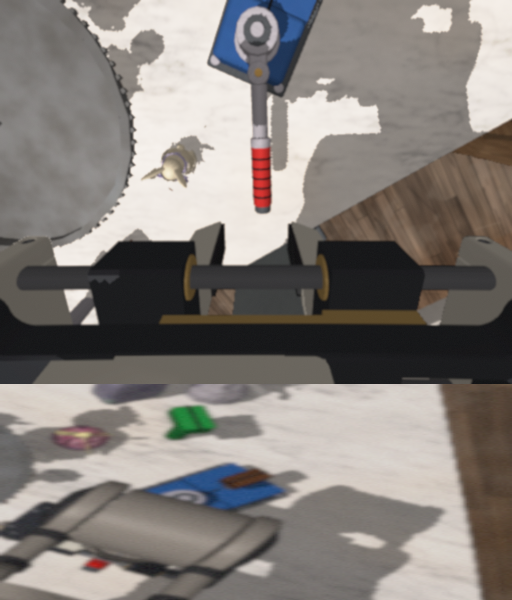

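The picture shows the straight red handle at (262,180), clear of the open fingers. The hare is untouched at (175,162) and the post stands in the blue base. The contact on the way back matched the way in, so the nut stayed on its stop. Handing in.

```bash
python3 -c "
from cell import robot
print(robot.hand_in())"
```

```text
the job is handed in; nothing more can be done
None
```

The post is standing fully home in the clamp bore, the wrench was swung until it clicked (bend about 0.05 rad) and let go with the nut tight, the hare and eggs were left alone, and the job is handed in (no verdict came back).

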